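# Open the roll-top drying cabinet and square the bull into its corner

### The job

Raise the slatted roll-top shutter of the drying cabinet all the way, so that it stays open by itself. Then push the bronze bull on its wooden plinth along the cabinet floor into the back left corner, square and flush against both fence strips, without tipping it over or disturbing the things on the bench.

Things in the scene. Friction and masses are not known exactly. Their poses are not given: they have to be found in the camera images.
- cabinet: Wooden roll-top drying cabinet, fixed on the bench: 400 mm deep (x), 386 wide (y), half-round cheeks up to 231 high, plywood floor 20 above the bench. Origin on the bench under the middle of the shutter's axis; x points from its open front to its back (away from the robot), y to its left cheek, z up. Cheeks' inner faces at y = +178 and -178. The rear half, behind the back fence, stows the shutter.
- shutter (a joint): Shutter angle (rad) about the axis along cabinet y, 30 mm above the cabinet's origin: 0 closed, grows as the handle goes up and back, stop at 1.466. 12 wooden slats, 352 wide, 8 thick, at radius 180; closed they span 3 to 96 degrees up from the level front. 0.7 kg, damped: 5 to 6 N at the handle raise it. Let go below about 0.6 it falls shut; past 0.9 its weight takes it slowly to the stop.
- shutter_handle (a point): Middle of the shutter's handle: a steel bar 12 mm thick, 120 long along the cabinet's y, on posts at its two ends, its centre 46 off the slats' outer face. It moves on a circle of radius 230 about the shutter's axis: at 12 degrees up from the level front when closed (78 above the bench), at 96 degrees when open (just past the top, 259 above the bench).
- corner (a point): Inner fence corner at the back left of the cabinet floor (20 mm above the bench), where the faces of two wooden fence strips meet, both 30 high above the floor. Axes as the cabinet's. The back strip runs from here to the right cheek, the left strip 140 towards the front. The corner is at (-13, 158, 20) from the cabinet's origin. A panel stands behind the back strip, its top 190 above the bench.
- bull: Bronze bull fixed on a dark wooden plinth 110 (x) by 140 (y) by 40 mm high, loose in the cabinet, 0.6 kg. Origin at the centre of the plinth's underside, x and y along its edges, z up; turned up to 0.16 rad in the cabinet. The bull stands along y at x = 8, head to +y, 112 long, 37 wide; its top is 89 above the underside. The plinth's +x edge goes to the back fence, +y to the left fence.
- bull_corner (a point): Lower corner of the plinth at its +x, +y edges (55, 70, 0 from the bull's origin), which goes into the fence corner.
- bull_a: Bystander: bronze bull without plinth, 130 long, 58 high, standing on the bench to the left of the cabinet. Origin under its middle.
- bull_b: Bystander: unpainted clay bull without plinth, 130 long, 58 high, standing on the bench to the right of the cabinet. Origin under its middle.
- jar: Bystander: closed amber paint jar, 60 in diameter, 110 high, on the bench to the left of the cabinet. Origin under its middle.

How it is judged:
On the way, in this order (a step that is already met when the one before it is completed fails the run):
1. the shutter is raised fully open (value of joint shutter above 1.36 rad), for 0.2 s.
2. the plinth is flush in the fence corner (x of bull_corner in the frame of corner above -0.004 m and y of bull_corner in the frame of corner above -0.004 m and angle between the x axis of bull and the x axis of cabinet, either way round below 0.04 rad), for 0.2 s.
At the end, for the whole second after the job is handed in: The shutter stays fully open on its own (above 1.36 of 1.466 rad); the bull stands upright and at rest on the cabinet floor with its plinth within 4 mm of both fence strips and square to them within 0.04 rad (2.3 degrees) (all of step 2 and value of joint shutter above 1.36 rad and distance between bull_corner and corner below 0.007 m and angle between bull's own z axis and vertical below 0.05 rad and linear speed of bull below 0.02 m/s); the robot touches nothing.
It fails at once if the bull tips over (angle between bull's own z axis and vertical above 0.4 rad).
It fails at once if a thing on the bench is disturbed (moved over 30 mm) (distance of any of bull_a, bull_b, jar from where it was at the start of the episode above 0.03 m).
It also fails if it takes over 70 s, if anything falls off the work surface, if the arm or the gripper's body presses on something with over 40 N, if the wrist force passes 120 N, or if a joint passes its speed limit or range.

### The arm

A 6-joint arm with a two-finger parallel gripper is mounted at the origin on the work surface. World frame = base frame: x ahead of the robot, y to its left, z up, the work surface at z = 0. Lengths are in m, angles in rad, forces in N, time in s.
With the tool pointing down it reaches from about 0.4 to 0.825 m from the base axis. Payload 7 kg.
Tool frame: the origin (TCP) lies at the very end of the fingers, on their centre line; the grasp point (between the pads) lies arm.tcp_to_grasp behind it (arm.tcp_to_grasp is the distance from the TCP to the grasp point, in m); z points along the fingers, y is the line along which they close (so a half turn about z gives the same grasp; the last joint's range is limited). The gripper opens to 85 mm and grips with 20 to 120 N. Pads are 22 mm wide; open, the fingers measure 114 mm over their backs; the gripper's body (76 mm by 85 mm) begins 54 mm behind the grasp point. The pads swing forward as they close: fully open they stand 13 mm farther back than shut.
Start: joints at [-0.919, 0.359, 0.012, 0, -1.224, -0.288], TCP at [0.24, -0.631, 0.231] pointing down, gripper open.
Joint ranges: [-3.07, 3.07], [-1.43, 2.12], [-1.02, 1.25], [-3.03, 1.67], [-3.05, -0], [-3.03, 3.03]. Speed limits (rad/s): [2.39, 2.39, 3.01, 3.14, 3.14, 3.14].

### API

Orientations are given as a unit quaternion [w, x, y, z].
In Python, from station import arm gives the robot as it stands. The module is installed in compiled form; this text tells all that it offers.
- The arm moves only by the tool jog_arm, never from a script. Its argument "commands" is text: rows parted by semicolons, each of 7 numbers parted by spaces: the shift along the tool's x, y, z in m, then the turn, a rotation vector about the tool's x, y, z in degrees, then the finger opening in m, from 0 to 0.0854. In form: dx dy dz rx ry rz jaw; .... A call has 1 to 10 rows; each row is the pose to reach, as a shift and turn from the pose commanded when the call began, along the tool's axes at that moment; what a row does not reach only later rows make up. A row lasts 1/8 s, in which the tool goes at most 62.5 mm and 10.7 degrees, less where a joint would pass 70% of its speed; a pose out of reach is approached as far as the arm can. A call with a gripper value outside its range is refused whole. The fingers move at their own pace and stop on an object; "grip_force" is the grip in N (left out, the last holds). Time passes only in rows, so rows that repeat a pose let the fingers close. It gives the time, the measured TCP pose, the force, the opening and the grip force at its end, in the units of the state.
- arm.get_obs(): the state, without advancing time (a new reading comes with each control period).
- arm.capture(name): name is "scene" or "top" or "wrist"; returns a dict with "image" (480x640x3 uint8, red, green, blue), "depth" (480x640 float32, m along the optical axis (not along the pixel's ray), 0 where there is no reading), "vertical_fov" (degrees; the focal length in pixels is half the picture's height over the tangent of half this angle, whatever the lens; pixels are square), "cx", "cy" (the principal point, pixels), "cam_to_world" (4x4, takes a point from camera to world coordinates). Camera axes: x right, y down, z forward; pixel columns grow to the right and rows downward; lengths in m; the calibration is good to about 2 mm. A picture is of the moment at which its call begins.
- arm.finish_job(): hands the job in; it is judged then, once.
The state is a dict: "time": time; "joints": joint angles; "dq": joint speeds; "tau": joint torques, N m; "tool_pos": TCP position; "tcp_rot": TCP orientation; "ft_force": force on the tool from outside, world axes, zero at the start; "wrist_torque": the same for the moment, N m; "opening": finger opening in m; "grasp_force": force on a finger pad.
Only numpy, scipy, OpenCV 4.12 (cv2) and the standard library are available. Lean on these libraries where they do the work, as an engineer would, in place of code of your own. Each camera call takes 0.05 s, during which the arm holds its last target. There are 200 camera calls.

## Working session

There is one attempt and no reset: what is moved stays moved. The work goes in short steps, Python scripts to look and compute and a tool call to move; the robot and the scene stay as the last step left them, time stands still between calls to the robot, and variables do not carry over. Pictures are saved under pics/ and viewed, at most 10 in all, crops included, and the job is handed in when it is done.

Besides the shell and the picture viewer there is one more tool, called as name(argument=value, ...) on one line, values as JSON. jog_arm: Moves the arm, as the interface text tells. Its arguments: {"type":"object","properties":{"commands":{"type":"string"},"grip_force":{"type":"number"}},"required":["commands"]}

```bash
mkdir -p pics
cat > h.py <<'E'
import numpy as np, cv2
from station import arm
from scipy.spatial.transform import Rotation as R
def cap(n,fn=None):
    c=arm.capture(n)
    if fn: cv2.imwrite('pics/'+fn,c['image'][:,:,::-1])
    return c
def cloud(c):
    h,w=c['depth'].shape; f=h/2/np.tan(np.radians(c['vertical_fov'])/2)
    u,v=np.meshgrid(np.arange(w),np.arange(h)); d=c['depth']
    P=np.stack([(u-c['cx'])/f*d,(v-c['cy'])/f*d,d],-1)
    M=np.array(c['cam_to_world']); W=P@M[:3,:3].T+M[:3,3]; W[d==0]=np.nan
    return W
E
python3 - <<'E'
from h import *
a=cap('scene');b=cap('top')
np.savez('c0.npz',a=cloud(a),b=cloud(b),ai=a['image'],bi=b['image'])
cv2.imwrite('pics/s0.png',a['image'][:,:,::-1]);cv2.imwrite('pics/t0.png',b['image'][:,:,::-1])
for c in(a,b):print(np.round(c['cam_to_world'],3),c['vertical_fov'])
print(arm.get_obs(),arm.tcp_to_grasp)
E
```

```text
[[ 0.748  0.629 -0.211  0.826]
 [ 0.663 -0.708  0.241 -0.336]
 [ 0.002 -0.321 -0.947  1.35 ]
 [ 0.     0.     0.     1.   ]] 43.45711918289772
[[-0.016 -0.985  0.174  0.342]
 [-1.     0.011 -0.028 -0.   ]
 [ 0.026 -0.174 -0.984  1.203]
 [ 0.     0.     0.     1.   ]] 51.60280185172711
{'time': 0.1, 'joints': array([-9.18859353e-01,  3.59312634e-01,  1.11171054e-02, -2.92333116e-04,
       -1.22411309e+00, -2.88090690e-01]), 'dq': array([-0.00144471, -0.00240586,  0.00084514,  0.00172795,  0.00093403,
        0.00102342]), 'tau': array([-2.12543760e-03, -5.84764194e+01,  2.94108170e+01,  6.95443824e+00,
       -3.15080018e-03, -8.94526522e-06]), 'tool_pos': array([ 0.24001068, -0.6304056 ,  0.23044747]), 'tcp_rot': array([-2.19926771e-04, -1.80872311e-01,  9.83506287e-01,  7.36392446e-04]), 'ft_force': array([ 0.47523771, -0.7243798 , -0.20208641]), 'wrist_torque': array([-0.013098  ,  0.03032926, -0.04302853]), 'grasp_force': 0.0, 'opening': 0.08511242519076379} 0.0187
```

View pics/s0.png

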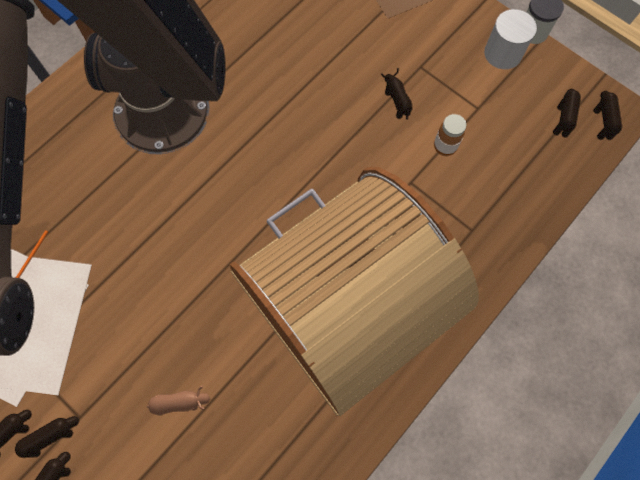

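View pics/t0.png

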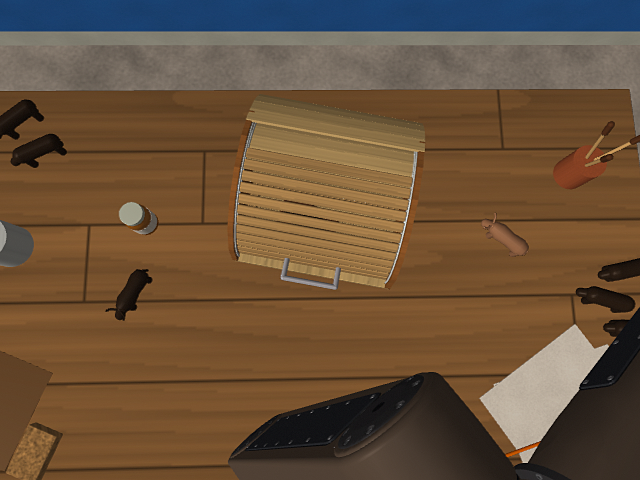

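Scene view: the cabinet is at (355,290), its handle bar runs (270,220)–(315,192). Top view: the handle bar runs (283,278)–(337,286), the shutter is closed, the jar is at (138,217), bull_a at (130,293) and bull_b at (505,235).

Run:
```python
from h import *
from scipy.optimize import least_squares
z=np.load('c0.npz')
for k,box in(('a',(185,240,262,330)),('b',(255,292,278,342))):
    im=z[k+'i'].astype(int);W=z[k];r0,r1,c0,c1=box
    s=im[r0:r1,c0:c1];p=W[r0:r1,c0:c1]
    sat=s.max(2)-s.min(2)
    m=(sat<30)&(s.max(2)>90)&(p[...,2]>0.06)&(p[...,2]<.12)
    q=p[m];print(k,len(q),q.mean(0).round(3),q.min(0).round(3),q.max(0).round(3))
    # bar points: front ones (lowest x along cabinet axis)
    sel=q[np.abs(q[:,2]-.083)<.006]
    l,_,_,_=cv2.fitLine(sel[:,:2].astype(np.float32),cv2.DIST_HUBER,0,.01,.01)[:,0],0,0,0
    print(l, sel.mean(0))
# cylinder fit on slats (outer r 184), z>0.05
Pa=z['a'].reshape(-1,3);Pb=z['b'].reshape(-1,3)
P=np.vstack([Pb,Pa[::2]])
P=P[np.isfinite(P).all(1)]
P=P[(P[:,2]>.12)&(P[:,2]<.26)&(P[:,0]>.35)&(P[:,0]<1.)&(np.abs(P[:,1])<.35)]
def f(t,P):
    x=(P[:,0]-t[0])*np.cos(t[1])+P[:,1]*np.sin(t[1])
    return np.hypot(x,P[:,2]-.03)-.184
t=np.array([.7,-.1])
for i in range(6):
    x=(P[:,0]-t[0])*np.cos(t[1])+P[:,1]*np.sin(t[1])
    m=(np.abs(f(t,P))<(.05 if i<1 else .012))&(x<.0)
    t=least_squares(f,t,args=(P[m],),loss='soft_l1',f_scale=.002).x;print(t,m.sum(),np.median(np.abs(f(t,P[m]))))
# lateral: cheeks (radius ~ .201)
y=-(P[:,0]-t[0])*np.sin(t[1])+P[:,1]*np.cos(t[1])
x=(P[:,0]-t[0])*np.cos(t[1])+P[:,1]*np.sin(t[1])
rr=np.hypot(x,P[:,2]-.03)
m=(np.abs(rr-.201)<.005)&(np.abs(x)<.16)
h,e=np.histogram(y[m],np.arange(-.3,.3,.004));print([(round(a,3),b) for a,b in zip(e,h) if b>15])
m2=(np.abs(rr-.184)<.004)&(x<0);print(np.percentile(y[m2],[.2,1,99,99.8]))
```

```text
a 434 [0.457 0.001 0.08 ] [ 0.432 -0.067  0.068] [0.503 0.066 0.089]
[0.20317534 0.97914237 0.45013866 0.00586482] [0.45291368 0.00103148 0.08131278]
b 377 [0.453 0.003 0.081] [ 0.428 -0.065  0.067] [0.502 0.067 0.089]
[0.2289279  0.9734434  0.44678476 0.01467143] [0.44848179 0.00399375 0.08230223]
[ 0.67455839 -0.19401134] 24131 0.0017207735894776144
[ 0.67515429 -0.19516421] 18861 0.0014444426603839322
[ 0.67515766 -0.19518869] 18918 0.0014416281112561297
[ 0.67515766 -0.19518869] 18918 0.0014416281115912227
[ 0.67515766 -0.19518869] 18918 0.0014416281115912227
[ 0.67515766 -0.19518869] 18918 0.0014416281115912227
[(np.float64(-0.232), np.int64(255)), (np.float64(-0.228), np.int64(442)), (np.float64(-0.224), np.int64(428)), (np.float64(-0.22), np.int64(282)), (np.float64(-0.216), np.int64(95)), (np.float64(-0.212), np.int64(93)), (np.float64(-0.208), np.int64(98)), (np.float64(-0.204), np.int64(97)), (np.float64(-0.2), np.int64(103)), (np.float64(-0.196), np.int64(96)), (np.float64(-0.192), np.int64(86)), (np.float64(-0.188), np.int64(102)), (np.float64(-0.184), np.int64(98)), (np.
[... 2283 characters left out ...]
.076), np.int64(88)), (np.float64(0.08), np.int64(90)), (np.float64(0.084), np.int64(87)), (np.float64(0.088), np.int64(92)), (np.float64(0.092), np.int64(89)), (np.float64(0.096), np.int64(85)), (np.float64(0.1), np.int64(91)), (np.float64(0.104), np.int64(90)), (np.float64(0.108), np.int64(90)), (np.float64(0.112), np.int64(90)), (np.float64(0.116), np.int64(89)), (np.float64(0.12), np.int64(86)), (np.float64(0.124), np.int64(89)), (np.float64(0.128), np.int64(85)), (np.float64(0.132), np.int64(88)), (np.float64(0.136), np.int64(402)), (np.float64(0.14), np.int64(386)), (np.float64(0.144), np.int64(409)), (np.float64(0.148), np.int64(151))]
[-0.21547475 -0.21221325  0.13165094  0.13529011]
```

```bash
cat >> h.py <<'E'
YAW=-0.195; O=np.array([.6674,-.0393,0])
RC=R.from_euler('z',YAW)
def w(p): return O+RC.apply(p)          # cabinet -> world
def loc(p): return RC.inv().apply(np.asarray(p)-O)
def tool(yaxis_deg,tilt=0):             # tool down, tool y at this angle in cabinet frame
    a=np.radians(yaxis_deg); y=RC.apply([np.cos(a),np.sin(a),0]); z=np.array([0,0,-1.])
    return R.from_matrix(np.stack([np.cross(y,z),y,z],1))
def rel(p_loc,Rt):                      # shift (mm) and turn (deg) in tool axes
    s=arm.get_obs(); q=s['tcp_rot']; R0=R.from_quat([q[1],q[2],q[3],q[0]])
    d=R0.inv().apply(w(p_loc)-s['tool_pos'])
    return (d*1000).round(1), np.degrees((R0.inv()*Rt).as_rotvec()).round(2)
E
python3 - <<'E'
from h import *
for yd in(0,180):print(rel([-.225,0,.20],tool(yd)))
print(w([-.225,0,.078]),w([-.013,.158,.02]))
# arc in tool frame for tool(180) from phi=12
for ph in np.linspace(12,95,16):
    c,s=np.cos(np.radians(ph)),np.sin(np.radians(ph));print(round(ph,1),round(-.23*c+.23*np.cos(np.radians(12)),4),round(-(.23*s-.23*np.sin(np.radians(12))),4))
E
```

```text
(array([-419. ,  519.6,   31.2]), array([ 4.0000e-02, -1.0000e-01,  1.2201e+02]))
(array([-419. ,  519.6,   31.2]), array([ 8.000e-02,  4.000e-02, -5.799e+01]))
[0.44666427 0.00429747 0.078     ] [0.68526149 0.1182245  0.02      ]
12.0 0.0 -0.0
17.5 0.0057 -0.0215
23.1 0.0134 -0.0423
28.6 0.023 -0.0623
34.1 0.0346 -0.0812
39.7 0.0479 -0.099
45.2 0.0629 -0.1154
50.7 0.0794 -0.1302
56.3 0.0972 -0.1435
61.8 0.1163 -0.1549
67.3 0.1363 -0.1644
72.9 0.1572 -0.172
78.4 0.1787 -0.1775
83.9 0.2007 -0.1809
89.5 0.2228 -0.1822
95.0 0.245 -0.1813
```

jog_arm(commands="-0.419 0.52 0 0 0 -58 0.04; -0.419 0.52 0 0 0 -58 0.04; -0.419 0.52 0 0 0 -58 0.04; -0.419 0.52 0 0 0 -58 0.04; -0.419 0.52 0 0 0 -58 0.04; -0.419 0.52 0 0 0 -58 0.04; -0.419 0.52 0 0 0 -58 0.04; -0.419 0.52 0 0 0 -58 0.04; -0.419 0.52 0 0 0 -58 0.04; -0.419 0.52 0 0 0 -58 0.04", grip_force=30)

```text
time: 1.35
tool_pos: [0.4335, -0.0343, 0.2315]
tcp_rot: [0.0, -0.635, 0.772, -0.0]
ft_force: [1.1, -0.9, -0.0]
opening: 0.0401
grasp_force: 0.0
```

jog_arm(commands="0 0 0 0 0 0 0.04")

```text
time: 1.48
tool_pos: [0.4344, -0.033, 0.2312]
tcp_rot: [0.0, -0.637, 0.771, 0.0]
ft_force: [-0.1, -0.2, -0.1]
opening: 0.0403
grasp_force: 0.0
```

Run:
```python
from h import *
s=arm.get_obs();print(s['time'],s['tool_pos'],s['opening'],s['ft_force'])
c=cap('wrist','w1.png')
print(rel([-.225,0,.06],tool(180)))
# bar from the wrist depth
W=cloud(c);im=c['image'].astype(int);L=loc(W.reshape(-1,3)).reshape(W.shape)
m=((im.max(2)-im.min(2))<35)&(im.max(2)>80)&(L[...,2]>.06)&(L[...,2]<.1)&(L[...,0]<-.2)&(L[...,0]>-.25)&(np.abs(L[...,1])<.05)
q=L[m];print(len(q),q.mean(0),np.percentile(q,[2,98],axis=0))
```

```text
1.475 [ 0.43436384 -0.03295136  0.23118844] 0.040349301113506424 [-0.12557288 -0.23655662 -0.10963312]
(array([-40.7,  -5.6, 171. ]), array([ 0.04, -0.01,  0.26]))
1674 [-0.22618452 -0.00309921  0.08275556] [[-0.23171315 -0.04816509  0.07934473]
 [-0.22054306  0.04755421  0.08492256]]
```

View pics/w1.png

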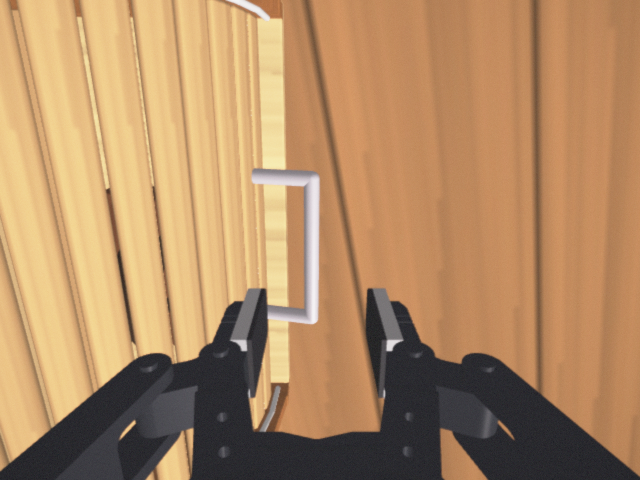

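The wrist view shows the round handle bar along column 312, rows 175–322, ahead of the open fingers.

jog_arm(commands="-0.041 -0.005 0.05 0 0 0 0.04; -0.041 -0.005 0.05 0 0 0 0.04; -0.041 -0.005 0.1 0 0 0 0.04; -0.041 -0.005 0.14 0 0 0 0.04; -0.041 -0.005 0.17 0 0 0 0.04; -0.041 -0.005 0.17 0 0 0 0.04; -0.041 -0.005 0.17 0 0 0 0.0; -0.041 -0.005 0.17 0 0 0 0.0; -0.041 -0.005 0.17 0 0 0 0.0; -0.041 -0.005 0.17 0 0 0 0.0", grip_force=30)

```text
time: 2.78
tool_pos: [0.4457, 0.0026, 0.0626]
tcp_rot: [0.0, -0.635, 0.773, 0.0]
ft_force: [-5.8, 2.1, 5.2]
opening: 0.0109
grasp_force: 29.3
```

jog_arm(commands="0 -0.002 -0.011 0 0 0 0; 0 -0.006 -0.022 0 0 0 0; 0 -0.009 -0.032 0 0 0 0; 0 -0.013 -0.042 0 0 0 0; 0 -0.018 -0.052 0 0 0 0; 0 -0.023 -0.062 0 0 0 0; 0 -0.029 -0.072 0 0 0 0; 0 -0.035 -0.081 0 0 0 0; 0 -0.041 -0.09 0 0 0 0; 0 -0.048 -0.099 0 0 0 0")

```text
time: 4.03
tool_pos: [0.4903, -0.0064, 0.1611]
tcp_rot: [-0.002, -0.635, 0.773, 0.002]
ft_force: [-15.5, 7.3, 8.5]
opening: 0.0111
grasp_force: 29.8
```

jog_arm(commands="0 -0.007 -0.008 0 0 0 0; 0 -0.015 -0.0165 0 0 0 0; 0 -0.023 -0.024 0 0 0 0; 0 -0.0315 -0.031 0 0 0 0; 0 -0.04 -0.038 0 0 0 0; 0 -0.049 -0.0445 0 0 0 0; 0 -0.0585 -0.0505 0 0 0 0; 0 -0.068 -0.056 0 0 0 0; 0 -0.078 -0.061 0 0 0 0; 0 -0.088 -0.0655 0 0 0 0")

```text
time: 5.28
tool_pos: [0.5804, -0.0242, 0.2288]
tcp_rot: [0.001, -0.635, 0.772, -0.001]
ft_force: [-5.2, -0.2, 6.1]
opening: 0.0107
grasp_force: 31.0
```

jog_arm(commands="0 -0.01 -0.004 0 0 0 0; 0 -0.021 -0.0075 0 0 0 0; 0 -0.0315 -0.0105 0 0 0 0; 0 -0.0425 -0.013 0 0 0 0; 0 -0.0535 -0.015 0 0 0 0; 0 -0.0645 -0.0165 0 0 0 0; 0 -0.0755 -0.0175 0 0 0 0; 0 -0.0865 -0.018 0 0 0 0; 0 -0.0975 -0.0175 0 0 0 0; 0 -0.104 -0.0175 0 0 0 0")

```text
time: 6.52
tool_pos: [0.6827, -0.0444, 0.2429]
tcp_rot: [-0.0, -0.635, 0.773, -0.0]
ft_force: [-0.0, -5.0, 1.2]
opening: 0.0103
grasp_force: 32.3
```

jog_arm(commands="0 0 0 0 0 0 0; 0 0 0 0 0 0 0.04; 0 0 0 0 0 0 0.04; 0 0 0 0 0 0 0.04; 0 0 -0.03 0 0 0 0.04; 0 0 -0.06 0 0 0 0.04; 0 0 -0.06 0 0 0 0.04")

```text
time: 7.4
tool_pos: [0.6829, -0.0433, 0.3065]
tcp_rot: [0.002, -0.635, 0.772, -0.001]
ft_force: [-0.0, -0.8, -0.6]
opening: 0.0399
grasp_force: 0.0
```

Run:
```python
from h import *
s=arm.get_obs();print(s['time'],s['tool_pos'],s['opening'],s['ft_force'],loc(s['tool_pos']))
cap('scene','s2.png');cap('top','t2.png')
```

```text
7.4 [ 0.68292086 -0.04331793  0.30646689] 0.03993427328471843 [-0.04344171 -0.81829153 -0.58685458] [ 0.01600524 -0.00093435  0.30646689]
```

View pics/t2.png

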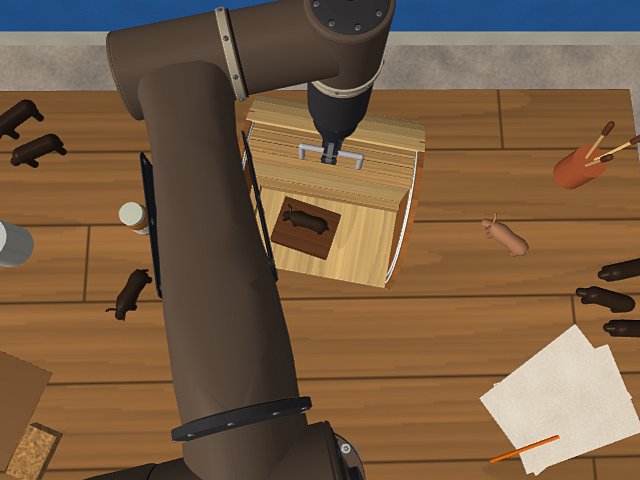

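The top view shows the shutter open, the handle at (330,155), and the dark plinth with corners near (285,197), (340,213), (328,260) and (272,243).

```bash
cat >> h.py <<'E'
def bull(c):
    W=cloud(c);L=loc(W.reshape(-1,3)).reshape(W.shape);im=c['image'].astype(int)
    m=(np.abs(L[...,2]-.06)<.006)&(L[...,0]>-.2)&(L[...,0]<.0)&(np.abs(L[...,1])<.176)&(im.max(2)<130)
    q=L[m][:,:2]
    # include the bull's shadow hole via hull: min-area rect
    m2=cv2.morphologyEx(m.astype(np.uint8),cv2.MORPH_OPEN,np.ones((3,3)))>0
    q=L[m2][:,:2]
    (cx,cy),(a,b),t=cv2.minAreaRect((q*1000).astype(np.float32))
    print(len(q),'rect',cx,cy,a,b,t,'\nbox',cv2.boxPoints(((cx,cy),(a,b),t)).round(1).tolist()); return m2
E
python3 - <<'E'
from h import *
for n in('top','scene'):
    bull(arm.capture(n))
W=cloud(arm.capture('top'));L=loc(W.reshape(-1,3))
m=(np.abs(L[:,2]-.02)<.004)&(L[:,0]>-.17)&(L[:,0]<-.02)&(np.abs(L[:,1])<.17);print('floor z',np.median(L[m,2]))
m=(np.abs(L[:,2]-.05)<.004)&(np.abs(L[:,1]+.05)<.08)&(np.abs(L[:,0]+.0)<.04);print('fence',m.sum(),np.percentile(L[m],[1,50,99],axis=0))
E
```

```text
2051 rect -97.38349914550781 32.02717590332031 140.30604553222656 110.98831939697266 81.60932159423828 
box [[-162.5, -29.299999237060547], [-52.70000076293945, -45.5], [-32.20000076293945, 93.30000305175781], [-142.0, 109.5]]
1442 rect -97.23898315429688 13.53927230834961 103.02780151367188 111.59605407714844 80.63551330566406 
box [[-160.6999969482422, -28.200000762939453], [-50.599998474121094, -46.400001525878906], [-33.79999923706055, 55.29999923706055], [-143.89999389648438, 73.4000015258789]]
floor z 0.019909272347198304
fence 562 [[-0.01500613 -0.12856659  0.04621047]
 [-0.00434582 -0.04923028  0.04997507]
 [ 0.00661861  0.02864435  0.05377926]]
```

View pics/s2.png

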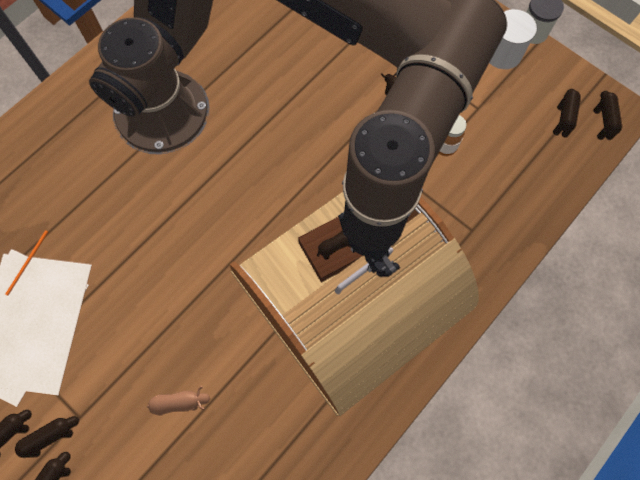

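The scene view agrees: the plinth is at about (330,245), partly behind the wrist. I measure it turned about -0.147 rad, with its corner about 19 mm (x) and 65 mm (y) short. I'll push in x from the front first, with the fingers spread so they square it.

Run:
```python
from h import *
print(arm.get_obs()['joints'].round(2))
for yd in(90,270):print(rel([-.195,.035,.20],tool(yd)))
```

```text
[ 0.22  0.34  0.15 -0.   -1.38 -0.42]
(array([-36.5, 209.3, 102.6]), array([ 6.000e-02, -9.000e-02,  9.002e+01]))
(array([-36.5, 209.3, 102.6]), array([ 9.000e-02,  6.000e-02, -8.998e+01]))
```

jog_arm(commands="-0.036 0.209 0 0 0 90 0.08; -0.036 0.209 0 0 0 90 0.08; -0.036 0.209 0 0 0 90 0.08; -0.036 0.209 0 0 0 90 0.08; -0.036 0.209 0 0 0 90 0.08; -0.036 0.209 0 0 0 90 0.08; -0.036 0.209 0.1 0 0 90 0.08; -0.036 0.209 0.1 0 0 90 0.08; -0.036 0.209 0.1 0 0 90 0.08; -0.036 0.209 0.1 0 0 90 0.08")

```text
time: 8.9
tool_pos: [0.4834, 0.032, 0.2026]
tcp_rot: [-0.001, 0.097, 0.995, -0.0]
ft_force: [-0.9, -0.9, -0.7]
opening: 0.0804
grasp_force: 0.0
```

Run:
```python
from h import *
s=arm.get_obs();print(s['joints'].round(2),loc(s['tool_pos']),s['opening'])
print(rel([-.195,.035,.036],tool(90)))
bull(arm.capture('top'));bull(arm.capture('wrist'))
```

```text
[ 0.47  0.07 -0.44  0.   -1.07 -2.24] [-0.1943621   0.03424462  0.2025925 ] 0.08041287765532902
(array([  0.4,   0.9, 166.6]), array([-0.06, -0.07,  0.06]))
447 rect -98.76023864746094 -25.815383911132812 100.361572265625 39.33563232421875 2.3306474685668945 
box [[-149.6999969482422, -8.199999809265137], [-148.10000610351562, -47.5], [-47.79999923706055, -43.400001525878906], [-49.400001525878906, -4.099999904632568]]
520 rect -100.16395568847656 31.0823974609375 136.73695373535156 108.50127410888672 82.97322082519531 
box [[-162.39999389648438, -30.100000381469727], [-54.70000076293945, -43.400001525878906], [-38.0, 92.30000305175781], [-145.60000610351562, 105.5999984741211]]
```

jog_arm(commands="0 0.001 0.06 0 0 0 0.08; 0 0.001 0.11 0 0 0 0.08; 0 0.001 0.15 0 0 0 0.08; 0 0.001 0.166 0 0 0 0.08; 0 0.001 0.166 0 0 0 0.08; -0.005 0.001 0.166 0 0 0 0.08; -0.01 0.001 0.166 0 0 0 0.08")

```text
time: 9.88
tool_pos: [0.495, 0.0316, 0.0386]
tcp_rot: [0.001, 0.097, 0.995, 0.001]
ft_force: [-0.1, -0.2, -0.3]
opening: 0.08
grasp_force: 0.0
```

jog_arm(commands="-0.004 0 0 0 0 0 0.08; -0.008 0 0 0 0 0 0.08; -0.012 0 0 0 0 0 0.08; -0.016 0 0 0 0 0 0.08; -0.02 0 0 0 0 0 0.08; -0.024 0 0 0 0 0 0.08; -0.028 0 0 0 0 0 0.08; -0.032 0 0 0 0 0 0.08; -0.036 0 0 0 0 0 0.08; -0.04 0 0 0 0 0 0.08")

```text
time: 11.12
tool_pos: [0.5308, 0.0224, 0.0367]
tcp_rot: [-0.002, 0.098, 0.995, -0.001]
ft_force: [-6.2, -1.6, 3.1]
opening: 0.0801
grasp_force: 2.7
```

Run:
```python
from h import *
s=arm.get_obs();print(loc(s['tool_pos']),s['ft_force'],s['opening'])
bull(arm.capture('top'));bull(cap('wrist','w3.png'))
```

```text
[-0.14598588  0.03402383  0.03665164] [-6.23482528 -1.6412851   3.06392716] 0.08010202571271288
332 rect -75.41900634765625 -20.91362190246582 99.12689971923828 23.801895141601562 2.0774989128112793 
box [[-125.4000015258789, -10.800000190734863], [-124.5, -34.599998474121094], [-25.5, -31.0], [-26.299999237060547, -7.199999809265137]]
20487 rect -125.20161437988281 44.45848846435547 63.98371887207031 128.356689453125 0.3769643306732178 
box [[-157.60000610351562, 108.4000015258789], [-156.8000030517578, -19.899999618530273], [-92.80000305175781, -19.5], [-93.5999984741211, 108.80000305175781]]
```

jog_arm(commands="-0.003 0 0 0 0 0 0.08; -0.006 0 0 0 0 0 0.08; -0.009 0 0 0 0 0 0.08; -0.011 0 0 0 0 0 0.08; -0.011 0 0 0 0 0 0.08")

```text
time: 11.85
tool_pos: [0.5421, 0.0217, 0.0369]
tcp_rot: [-0.001, 0.097, 0.995, -0.0]
ft_force: [-9.5, 5.7, 1.7]
opening: 0.0797
grasp_force: 5.1
```

jog_arm(commands="-0.001 0 0 0 0 0 0.08; -0.002 0 0 0 0 0 0.08; -0.003 0 0 0 0 0 0.08; -0.003 0 0 0 0 0 0.08")

```text
time: 12.35
tool_pos: [0.5422, 0.0215, 0.0368]
tcp_rot: [-0.004, 0.098, 0.995, -0.0]
ft_force: [-22.1, 13.4, 13.2]
opening: 0.0801
grasp_force: 12.1
```

jog_arm(commands="0.01 0 0 0 0 0 0.08; 0.02 0 0 0 0 0 0.08; 0.02 0 -0.06 0 0 0 0.08; 0.02 0 -0.12 0 0 0 0.08; 0.02 0 -0.16 0 0 0 0.08; 0.02 0 -0.16 0 0 0 0.08")

```text
time: 13.1
tool_pos: [0.5294, 0.0252, 0.2014]
tcp_rot: [0.004, 0.097, 0.995, 0.002]
ft_force: [-0.1, 0.1, -0.6]
opening: 0.08
grasp_force: 0.0
```

Run:
```python
from h import *
s=arm.get_obs();print(loc(s['tool_pos']),s['ft_force'],s['opening'])
bull(arm.capture('top'));bull(cap('wrist','w4.png'))
print(rel([-.085,-.09,.20],tool(180)))
```

```text
[-0.14788057  0.03650501  0.201427  ] [-0.06155978  0.06109101 -0.61666213] 0.07999190731398058
255 rect -53.34960174560547 -17.43332290649414 77.755126953125 24.46221160888672 0.28445664048194885 
box [[-92.30000305175781, -5.400000095367432], [-92.19999694824219, -29.899999618530273], [-14.399999618530273, -29.5], [-14.5, -5.0]]
3575 rect -70.08528900146484 40.279884338378906 137.75294494628906 109.04058074951172 89.81607818603516 
box [[-124.80000305175781, -28.399999618530273], [-15.800000190734863, -28.799999237060547], [-15.300000190734863, 109.0], [-124.4000015258789, 109.30000305175781]]
(array([ -65. , -125.6,   -2.5]), array([-1.0e-02,  1.1e-01, -9.0e+01]))
```

View pics/w4.png

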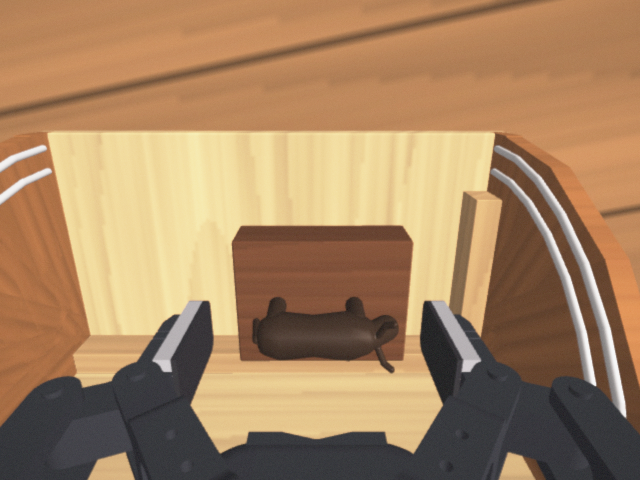

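The wrist view shows the plinth square, with its top at (235–410, 228–360) and its back edge at the back strip. The left strip is at (480,260), so next comes the push toward the left.

jog_arm(commands="-0.065 -0.125 0 0 0 -90 0.04; -0.065 -0.125 0 0 0 -90 0.04; -0.065 -0.125 0 0 0 -90 0.04; -0.065 -0.125 0 0 0 -90 0.04; -0.065 -0.125 0 0 0 -90 0.04; -0.065 -0.125 0 0 0 -90 0.04; -0.065 -0.125 0 0 0 -90 0.04; -0.065 -0.125 0 0 0 -90 0.04; -0.065 -0.125 0 0 0 -90 0.04; -0.065 -0.125 0 0 0 -90 0.04")

```text
time: 14.45
tool_pos: [0.566, -0.1107, 0.1957]
tcp_rot: [-0.001, -0.635, 0.773, 0.001]
ft_force: [-0.5, -0.1, -0.8]
opening: 0.0402
grasp_force: 0.0
```

Run:
```python
from h import *
s=arm.get_obs();print(loc(s['tool_pos']),s['joints'].round(2))
print(rel([-.085,-.075,.042],tool(180)))
```

```text
[-0.0856257  -0.08966435  0.19571071] [ 0.15  0.23 -0.26 -0.   -1.09 -0.34]
(array([-14.8,  -1. , 153.7]), array([ 0.13, -0.04, -0.04]))
```

jog_arm(commands="-0.01 -0.001 0.06 0 0 0 0.04; -0.015 -0.001 0.11 0 0 0 0.04; -0.015 -0.001 0.14 0 0 0 0.04; -0.015 -0.001 0.153 0 0 0 0.04; -0.015 -0.001 0.153 0 0 0 0.04; -0.025 -0.001 0.153 0 0 0 0.04; -0.035 -0.001 0.153 0 0 0 0.04; -0.04 -0.001 0.153 0 0 0 0.04; -0.045 -0.001 0.153 0 0 0 0.04; -0.05 -0.001 0.153 0 0 0 0.04")

```text
time: 15.7
tool_pos: [0.5773, -0.0616, 0.0445]
tcp_rot: [-0.0, -0.635, 0.772, -0.0]
ft_force: [-1.1, -5.9, 2.3]
opening: 0.0399
grasp_force: 2.8
```

jog_arm(commands="-0.004 0 0 0 0 0 0.04; -0.008 0 0 0 0 0 0.04; -0.012 0 0 0 0 0 0.04; -0.016 0 0 0 0 0 0.04; -0.02 0 0 0 0 0 0.04; -0.024 0 0 0 0 0 0.04; -0.028 0 0 0 0 0 0.04; -0.032 0 0 0 0 0 0.04; -0.036 0 0 0 0 0 0.04; -0.036 0 0 0 0 0 0.04")

```text
time: 16.95
tool_pos: [0.584, -0.0269, 0.0444]
tcp_rot: [-0.0, -0.635, 0.773, -0.0]
ft_force: [-1.9, -4.3, 3.4]
opening: 0.0398
grasp_force: 2.2
```

Run:
```python
from h import *
s=arm.get_obs();print(loc(s['tool_pos']),RC.inv().apply(s['ft_force']))
```

```text
[-0.08424233 -0.00401742  0.04444351] [-1.02723302 -4.53550267  3.3709662 ]
```

11 mm remains; press lightly at the end.

jog_arm(commands="-0.003 0 0 0 0 0 0.04; -0.006 0 0 0 0 0 0.04; -0.009 0 0 0 0 0 0.04; -0.011 0 0 0 0 0 0.04; -0.011 0 0 0 0 0 0.04")

```text
time: 17.58
tool_pos: [0.5861, -0.0162, 0.0444]
tcp_rot: [-0.0, -0.635, 0.773, -0.0]
ft_force: [-0.6, -4.9, 4.4]
opening: 0.0398
grasp_force: 2.4
```

jog_arm(commands="-0.001 0 0 0 0 0 0.04; -0.002 0 0 0 0 0 0.04; -0.003 0 0 0 0 0 0.04; -0.003 0 0 0 0 0 0.04")

```text
time: 18.08
tool_pos: [0.5861, -0.0156, 0.0444]
tcp_rot: [-0.002, -0.635, 0.773, -0.001]
ft_force: [1.1, -17.5, 4.4]
opening: 0.0399
grasp_force: 8.7
```

Run:
```python
from h import *
s=arm.get_obs();print(loc(s['tool_pos']),RC.inv().apply(s['ft_force']))
```

```text
[-0.08429923  0.00747416  0.04444339] [  4.41697514 -16.94430085   4.44067365]
```

jog_arm(commands="0.01 0 0 0 0 0 0.04; 0.025 0 0 0 0 0 0.04; 0.025 0 -0.05 0 0 0 0.04; 0.025 0 -0.1 0 0 0 0.04; 0.025 0 -0.155 0 0 0 0.04; 0.025 0 -0.155 0 0 0 0.04")

```text
time: 18.82
tool_pos: [0.5848, -0.0371, 0.2044]
tcp_rot: [0.004, -0.635, 0.772, -0.002]
ft_force: [0.7, -0.6, -1.0]
opening: 0.04
grasp_force: 0.0
```

Run:
```python
from h import *
s=arm.get_obs();print(loc(s['tool_pos']))
bull(arm.capture('top'));bull(arm.capture('wrist'))
print(rel([-.165,.085,.20],tool(90)))
```

```text
[-0.08148521 -0.01384512  0.20441657]
1564 rect -70.08279418945312 87.083251953125 139.6211395263672 110.4402847290039 89.83089447021484 
box [[-125.5, 17.399999618530273], [-15.100000381469727, 17.100000381469727], [-14.699999809265137, 156.6999969482422], [-125.0999984741211, 157.10000610351562]]
3679 rect -68.48298645019531 86.69003295898438 138.351318359375 108.09806060791016 89.54812622070312 
box [[-123.0999984741211, 17.899999618530273], [-15.0, 17.100000381469727], [-13.899999618530273, 155.39999389648438], [-122.0, 156.3000030517578]]
(array([-99.5,  80.9,  -0.2]), array([1.000e-02, 1.200e-01, 9.001e+01]))
```

The plinth is square and within about 2 mm of both strips. One light press from the front will make it sure.

jog_arm(commands="-0.1 0.081 0 0 0 90 0.08; -0.1 0.081 0 0 0 90 0.08; -0.1 0.081 0 0 0 90 0.08; -0.1 0.081 0 0 0 90 0.08; -0.1 0.081 0 0 0 90 0.08; -0.1 0.081 0 0 0 90 0.08; -0.1 0.081 0 0 0 90 0.08; -0.1 0.081 0 0 0 90 0.08; -0.1 0.081 0 0 0 90 0.08; -0.1 0.081 0 0 0 90 0.08")

```text
time: 20.18
tool_pos: [0.5213, 0.0762, 0.1978]
tcp_rot: [-0.001, 0.097, 0.995, -0.001]
ft_force: [1.0, 0.4, 0.3]
opening: 0.0798
grasp_force: 0.0
```

Run:
```python
from h import *
s=arm.get_obs();print(loc(s['tool_pos']),s['opening'])
print(rel([-.160,.085,.037],tool(90)))
```

```text
[-0.16576223  0.08502758  0.19775203] 0.07977872909289267
(array([ -6.1,   0.2, 160.7]), array([-0.07, -0.13,  0.06]))
```

jog_arm(commands="0 0 0.06 0 0 0 0.08; 0 0 0.11 0 0 0 0.08; 0 0 0.15 0 0 0 0.08; 0 0 0.16 0 0 0 0.08; -0.01 0 0.16 0 0 0 0.08; -0.02 0 0.16 0 0 0 0.08; -0.025 0 0.16 0 0 0 0.08; -0.029 0 0.16 0 0 0 0.08; -0.032 0 0.16 0 0 0 0.08; -0.033 0 0.16 0 0 0 0.08")

```text
time: 21.42
tool_pos: [0.5518, 0.0701, 0.0393]
tcp_rot: [-0.002, 0.098, 0.995, -0.0]
ft_force: [-13.9, 7.0, 10.9]
opening: 0.08
grasp_force: 7.6
```

jog_arm(commands="-0.001 0 0 0 0 0 0.08; -0.002 0 0 0 0 0 0.08; -0.002 0 0 0 0 0 0.08; 0.01 0 0 0 0 0 0.08; 0.03 0 0 0 0 0 0.08; 0.03 0 -0.06 0 0 0 0.08; 0.03 0 -0.12 0 0 0 0.08; 0.03 0 -0.16 0 0 0 0.08; 0.03 0 -0.16 0 0 0 0.08")

```text
time: 22.55
tool_pos: [0.5268, 0.0767, 0.2033]
tcp_rot: [0.003, 0.097, 0.995, 0.002]
ft_force: [-0.1, 1.1, -0.7]
opening: 0.08
grasp_force: 0.0
```

Run:
```python
from h import *
s=arm.get_obs();print(s['time'],loc(s['tool_pos']),s['ft_force'])
c=cap('top','t5.png');bull(c);bull(cap('wrist'))
W=cloud(c);L=loc(W.reshape(-1,3));m=(L[:,2]>.245)&(L[:,2]<.275)&(np.abs(L[:,0])<.1)&(np.abs(L[:,1])<.08);print('handle',m.sum(),np.median(L[m],axis=0) if m.any() else 0)
```

```text
22.55 [-0.1604357   0.0865275   0.20328751] [-0.11381377  1.1475428  -0.72734982]
598 rect -61.00038146972656 45.92228698730469 93.39672088623047 57.215538024902344 0.18457750976085663 
box [[-107.80000305175781, 74.4000015258789], [-107.5999984741211, 17.200000762939453], [-14.199999809265137, 17.5], [-14.399999618530273, 74.69999694824219]]
1376 rect -69.93904876708984 87.3544921875 137.4803924560547 109.42630767822266 89.93888092041016 
box [[-124.69999694824219, 18.700000762939453], [-15.300000190734863, 18.600000381469727], [-15.199999809265137, 156.0], [-124.5999984741211, 156.1999969482422]]
handle 423 [ 0.02049947 -0.00084236  0.26304137]
```

View pics/t5.png

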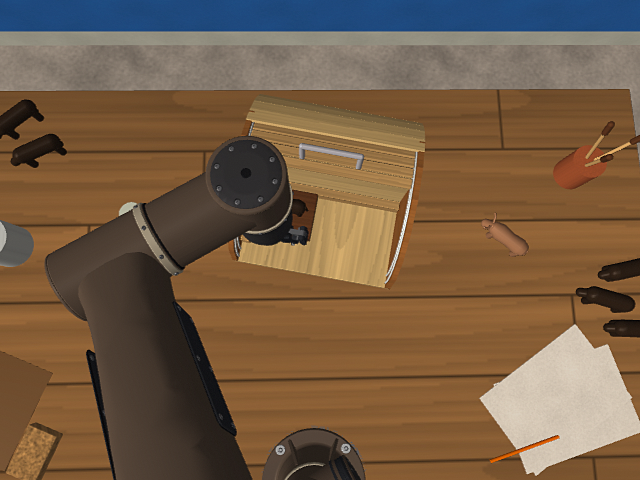

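The top view shows the shutter open with its handle at (330,157), the plinth in the back left corner at about (300,215), bull_b unmoved at (505,235), and the gripper clear of everything.

```bash
python3 -c "
from station import arm
print(arm.finish_job())"
```

```text
the job is handed in; nothing more can be done
None
```

I handed the job in at about 22.6 s; no verdict came back. By my last measurements the shutter is fully open at about 1.45 rad, and the bull's plinth is square in the back left corner, within about 2 mm of both fence strips.

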